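# Clamp a carving blank with a ratchet lever

## Robot

A 6-joint arm with a two-finger parallel gripper is mounted at the origin on a cart in front of the work surface, level with it; the furniture and walls round the work are solid. World frame = base frame: x ahead of the robot, y to its left, z up, the work surface at z = 0. Lengths are in m, angles in rad, forces in N, time in s.
With the tool pointing down it reaches from about 0.35 to 0.85 m from the base axis. Payload 8.1 kg.
Tool frame: the origin (TCP) lies at the very end of the fingers, on their centre line; the grasp point (between the pads) lies 19 mm behind it; z points along the fingers, y is the line along which they close (so a half turn about z gives the same grasp; the last joint's range is limited). The gripper opens to 93 mm and grips with 3 to 60 N. Pads are 15 mm wide; open, the fingers measure 128 mm over their backs; the gripper's body (75 mm by 188 mm) begins 65 mm behind the grasp point.
Start: joints at [-1.426, 0.13, 1.488, -0, 1.523, -0.085], TCP at [0.137, -0.584, 0.194] pointing down, gripper open.
Joint ranges: [-2.96, 2.96], [-0.89, 2.26], [0.02, 2.5], [-1.34, 4.48], [0, 2.73], [-2.66, 2.66]. Speed limits (rad/s): [2.39, 2.39, 2.79, 3.14, 3.14, 3.14].

## Interface

Orientations are given as a rotation vector (axis times angle).
In Python, from plant import monitor, eyes, ticket gives the robot as it stands.
- The arm moves only by the tool arm_command, never from a script. Its argument "deltas" is a list that holds one entry, the list of rows, each a list of 6 numbers: the shift along the world's x, y, z in cm, then the turn, a rotation vector about the world's x, y, z in degrees. In form: [[[tx, ty, tz, rx, ry, rz], ...]]. A call has 1 to 12 rows; each row shifts and turns the commanded pose from where the row before left it; what a row does not reach is not made up. A row lasts 1/12 s, in which the tool goes at most 41.7 mm and 7.16 degrees, less where a joint would pass 70% of its speed; a pose out of reach is approached as far as the arm can. A call is refused whole if a number of a shift passes 4.17 or a number of a turn 7.16, either way. A call with a gripper value outside its range is refused whole. "gripper" is the opening, from -1 (shut) to 1 (fully open), set as the call begins (left out, the last holds). The fingers move at their own pace and stop on an object; "squeeze" is the grip in N (left out, the last holds). Time passes only in rows, so rows that do not move let the fingers close. It gives the time, the measured TCP pose, the force, the opening and the grip force at its end, in the units of the state.
- monitor.read_state(): the state, without advancing time (a new reading comes with each control period).
- eyes.read_camera(name): name is "side" or "top"; returns the picture (384x512x3 uint8, blue, green, red); there is no depth.
- eyes.camera_model(name): a dict with "fx", "fy", "cx", "cy" (pixels), "k1" (the pictures are not rectified: a ray, as slopes to the right and down, at radius r is drawn at 1 + k1 r^2 times it, then the intrinsics apply), "rvec" (rotation vector, rad) and "tvec" (3), from world to camera coordinates, as OpenCV has them. Camera axes: x right, y down, z forward; pixel columns grow to the right and rows downward; lengths in m; the calibration is good to about 2 mm. A picture is of the moment at which its call begins. camera_model takes no time and is no camera call.
- ticket.close_job(): hands the job in; it is judged then, once.
The state is a dict: "t": time; "q": joint angles; "dq": joint speeds; "joint_torque": joint torques, N m; "tool_pos": TCP position; "orientation": TCP orientation; "force": force on the tool from outside, world axes, zero at the start; "wrist_torque": the same for the moment, N m; "opening": finger opening in m; "gripper_force": force on a finger pad.
Only numpy, scipy, OpenCV 4.12 (cv2) and the standard library are available. Lean on these libraries where they do the work, as an engineer would, in place of code of your own. Each camera call takes 0.05 s, during which the arm holds its last target. There are 200 camera calls.

## Task

Clamp the wooden blank firmly between the sliding jaw and the fixed stop using the ratchet lever: pull the lever clockwise (seen from above), lift it off its serrations and swing it back, let it drop into the serrations again, and pull on until the blank is held firmly. It is soft wood, so do not overtighten and bruise it; leave the blank flat on the bed, the lever seated down in its serrations and everything else on the bench where it is.

Things in the scene. Friction and masses are not known exactly. Their poses are not given: they have to be found in the camera images.
- clamp: grey clamp, fixed: bed plate 110 x 250 x 12 mm (bed top z = 12 mm) with a pinion housing, top z 45 mm. Origin on the bench under the lever's vertical turning axis. Its -y axis is the way the jaw closes (pad, blank, stop follow along -y). Two steel posts, 10 mm thick, tops at z 98 mm, stand 50 mm from the axis and let the arm swing only 0.73 rad either side of the clamp's -x axis, lifted or not.
- knob (a point): grip point of the lever: upright black knob, 22 mm diameter, from 22 mm below this point to 20 mm above, at the end of a dark steel arm 12 mm thick that passes under it (arm top 18 mm below this point). It is 110 mm from the turning axis, at z = 100 mm with the lever seated, and rises with the lever. The arm points from the axis to the knob.
- pinion (a joint): turn of the serrated pinion, rad, clockwise (tightening) positive; starts within 0.1 of 0. A friction brake (0.9 N m) holds it where left: about 7 to 8 N across the arm at the knob, jaw running free. Each 10 N of clamping force adds about 1 N (a firm grip twists the knob too and hides up to half). Firm is 30 to 45 N; under 20 N is loose; over 60 N bruises. It climbs 550 N per rad.
- lift (a joint): lift of the lever on its axis, m: 0 seated, at most 0.014. A spring presses it down: about 5 N to start lifting, 9 N at the top. The 16 serrations (one every 0.393 rad, about 0.03 rad of play either way) are 6 mm deep, so it swings free from 0.007 up. Let down between serrations it rests on rounded tooth tips and drops in when turned a little.
- lever (a joint): turn of the lever relative to the pinion, rad, positive clockwise from above; 0 at the start. Stays within 0.12 (play, and give of the serrations under load) while the lever drives the pinion; swinging back makes it negative; seated only near whole multiples of 0.393.
- jaw: the sliding jaw: grey block 86 x 20 x 34 mm on two rods. Origin: the clamp's origin moved along the clamp's -y by the jaw's travel (12 mm per rad of the pinion, 0 at pinion 0). On its face is a black rubber pad, 80 mm wide, 28 mm tall, face 81 mm along -y from this origin, which yields under 1 mm when firmly clamped.
- blank: loose pale wooden blank 38 x 90 x 22 mm lying flat on the bed between pad and stop, a few mm from both, 90 mm side across the bed. Origin at the centre of its underside, x along the 38 mm side (the clamped one).
- stop: grey upright stop block, 86 x 18 x 36 mm with a 10 mm foot behind, screwed to the bed. Origin at the centre of the upright's underside; its working face is 9 mm towards the jaw (+y).
- honing_oil: bystander: small brown dropper bottle, 33 mm wide, 102 mm tall, standing right of the clamp. Origin at its underside.
- sanding_block: bystander: cork sanding block 64 x 110 x 29 mm, right of the clamp. Origin at its underside.
- wax_tin: bystander: round green-lidded tin, 69 mm diameter, 31 mm tall, near the front right. Origin at its underside.
- axis_top (a point): top of the lever's turning axis, z 107 mm. The lever starts near the post on the clamp's -y side; tightening (clockwise from above) carries it to the +y post. One swing is not enough: 1.6 to 2.6 rad of pinion turn are needed in all.
Not all that is in view belongs to the job. Leave any blue, green or orange look-alike of the blank alone.

How it is judged:
By the outcome, as a careful person would: the job done as asked, in the order asked, and still so for the second after the job is handed in, with the robot touching nothing.
It also fails if it takes over 67 s, if anything falls off the work surface, if the arm or the gripper's body presses on something with over 40 N, if the wrist force passes 120 N, or if a joint passes its speed limit or range.

## Working session

There is one attempt and no reset: what is moved stays moved. The work goes in short steps, Python scripts to look and compute and a tool call to move; the robot and the scene stay as the last step left them, time stands still between calls to the robot, and variables do not carry over. Pictures are saved under pics/ and viewed, at most 10 in all, crops included, and the job is handed in when it is done.

Besides the shell and the picture viewer there is one more tool, called as name([rows], argument=value, ...), one row to a line, values as JSON. arm_command: Moves the arm, as the interface text tells. Its arguments: {"type":"object","properties":{"deltas":{"type":"array"},"gripper":{"type":"number"},"squeeze":{"type":"number"}},"required":["deltas"]}

```bash
mkdir -p pics; python3 - <<'E'
from plant import monitor, eyes
import cv2
for n in("top","side"):
    cv2.imwrite(f"pics/{n}0.png",eyes.read_camera(n)); print(n,eyes.camera_model(n))
s=monitor.read_state(); print(s)
E
```

```text
top {'fx': 352.21410985875764, 'fy': 352.21410985875764, 'cx': 260.93560572562467, 'cy': 187.9733630975787, 'k1': 0.005890823517732617, 'rvec': array([ 2.18312825, -2.18445425,  0.07828815]), 'tvec': array([0.04471133, 0.53933954, 1.09198664])}
side {'fx': 357.4104565866229, 'fy': 357.4104565866229, 'cx': 254.6116411011468, 'cy': 190.59811493119145, 'k1': -0.04310870279930676, 'rvec': array([ 2.00032306,  0.07829683, -0.01053385]), 'tvec': array([-0.5226514 ,  0.08568694,  0.99203945])}
{'t': 0.1, 'q': array([-1.42639855e+00,  1.31064721e-01,  1.48912043e+00, -2.61696201e-05,
        1.52297311e+00, -8.53888731e-02]), 'dq': array([-0.00228326, -0.00126056, -0.00308827, -0.00143421,  0.00094059,
       -0.00093439]), 'joint_torque': array([ 9.56610129e-04, -5.61342144e+01, -4.93096805e+01,  7.70067167e-02,
        2.90038803e-02, -4.77744572e-05]), 'tool_pos': array([ 0.13660491, -0.58370944,  0.19273229]), 'orientation': array([-3.11932612e+00, -3.59977103e-01,  1.13532473e-04]), 'force': array([ 0.45572645,  1.19573377, -0.22650368]), 'wrist_torque': array([-0.02275115,  0.01315921, -0.01189926]), 'gripper_force': 0.0, 'opening': 0.09279847823502035}
```

View pics/top0.png

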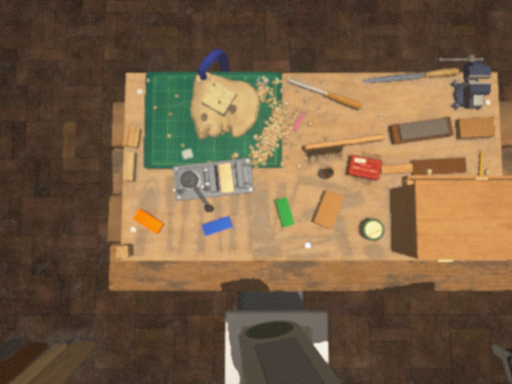

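View pics/side0.png

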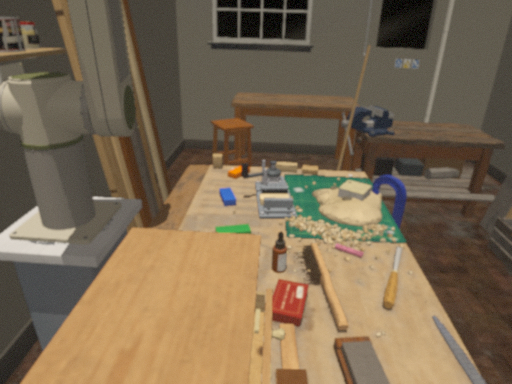

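The top view shows the clamp at about (213,178), with the knob at (209,208), the axis near (190,181), the blank near (226,178), and the dropper bottle near (326,173). The blue (217,226), green (285,212) and orange (149,221) blocks are look-alikes. The pale blank on the clamp bed fits the description, and I'll confirm it in an enlarged crop.

```bash
cat > h.py <<'E'
import numpy as np, cv2
from plant import monitor, eyes
def ray(n,u,v):
    m=eyes.camera_model(n); R=cv2.Rodrigues(np.array(m['rvec']))[0]
    d=np.array([(u-m['cx'])/m['fx'],(v-m['cy'])/m['fy']]); p=d.copy()
    for _ in range(20): p=d/(1+m['k1']*(p@p))
    return -R.T@m['tvec'], R.T@np.array([p[0],p[1],1])
def onz(n,u,v,z):
    c,d=ray(n,u,v); return c+d*(z-c[2])/d[2]
def proj(n,P):
    m=eyes.camera_model(n); R=cv2.Rodrigues(np.array(m['rvec']))[0]
    p=R@np.array(P,float)+m['tvec']; s=p[:2]/p[2]; s=s*(1+m['k1']*(s@s))
    return s*m['fx']+[m['cx'],m['cy']]
def crop(im,u0,v0,w,h,k,f):
    cv2.imwrite(f,cv2.resize(im[v0:v0+h,u0:u0+w],None,fx=k,fy=k,interpolation=cv2.INTER_CUBIC))
E
python3 - <<'E'
from h import *
t=cv2.imread('pics/top0.png'); s=cv2.imread('pics/side0.png')
a=cv2.resize(t[150:220,165:265],None,fx=8,fy=8,interpolation=cv2.INTER_CUBIC)[:560]
cv2.imwrite('pics/c1.png',a)
crop(s,215,150,100,75,8,'pics/c2.png')
print(onz('top',209,208,.1),onz('top',190,181,.1))
E
```

```text
[0.4750653  0.19574445 0.1       ] [0.55414156 0.25224423 0.1       ]
```

View pics/c1.png

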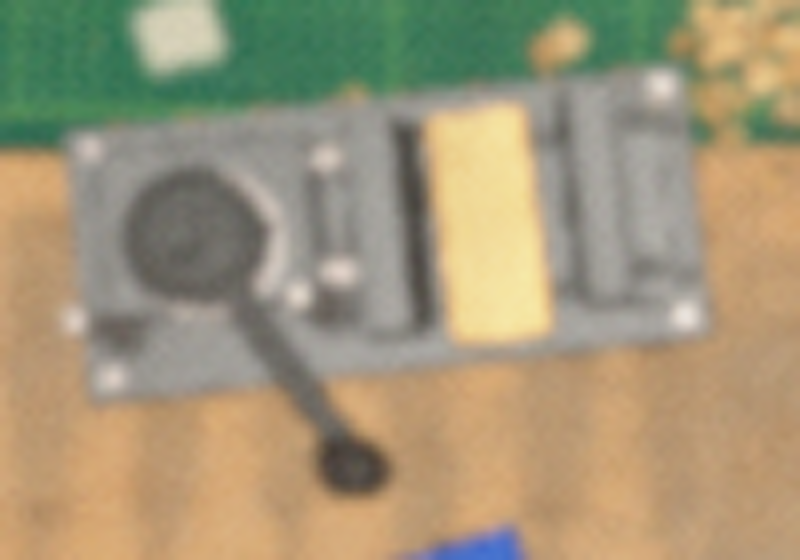

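View pics/c2.png

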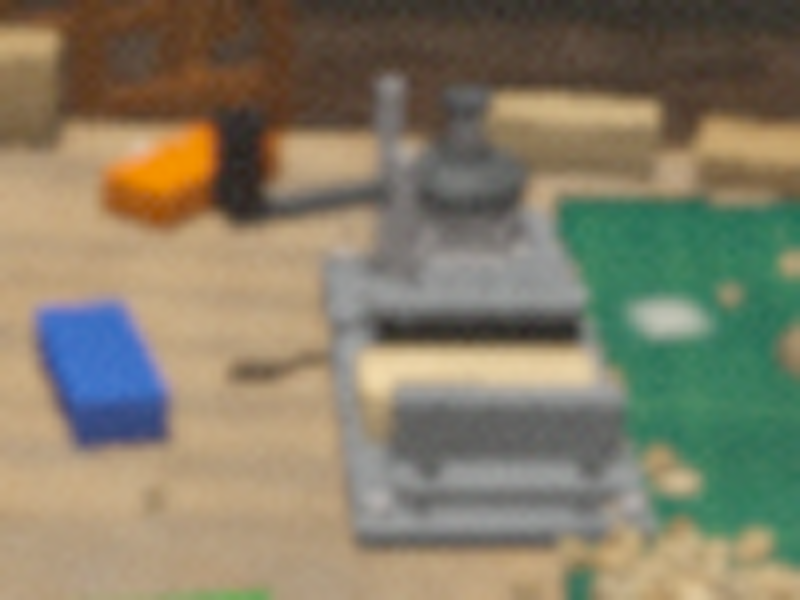

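The crops show the natural-wood blank on the bed between the black pad and the stop, at top crop (490,225), so it is the one meant. The knob is at crop (352,465) and the two post tops at crop (298,295) and (75,320). The hub tip in the side crop is at (467,95). The blue, green and orange blocks lie off the clamp. Next I'll measure these points.

```bash
cat >> h.py <<'E'
def tri(u1,u2):
    (c1,d1),(c2,d2)=ray('top',*u1),ray('side',*u2)
    A=np.stack([d1,-d2],1); s=np.linalg.lstsq(A,c2-c1,rcond=None)[0]
    return (c1+s[0]*d1+c2+s[1]*d2)/2, np.linalg.norm(c1+s[0]*d1-c2-s[1]*d2)
def blob(im,box,thr):
    u0,v0,w,h=box; g=im[v0:v0+h,u0:u0+w].max(2).astype(float)
    m=np.clip(thr-g,0,None); n,l,st,c=cv2.connectedComponentsWithStats((m>0).astype(np.uint8))
    k=1+np.argmax(st[1:,4]); m=m*(l==k); Y,X=np.mgrid[:h,:w]
    return np.array([(m*X).sum()/m.sum()+u0,(m*Y).sum()/m.sum()+v0]),st[k]
E
python3 - <<'E'
from h import *
t=cv2.imread('pics/top0.png'); s=cv2.imread('pics/side0.png')
kt,a=blob(t,(202,202,16,13),75); ks,b=blob(s,(238,160,14,20),60); print(kt,a,ks,b)
print('knob',tri(kt,ks),onz('top',*kt,.115),onz('side',*ks,.1))
# crop px -> image px (resize centre convention)
f=lambda x,y:((x+.5)/8-.5+165,(y+.5)/8-.5+150)
g=lambda x,y:((x+.5)/8-.5+215,(y+.5)/8-.5+150)
p1=onz('top',*f(298,295),.098); p2=onz('top',*f(75,320),.098)
sc=[onz('top',*f(*q),.013)[:2] for q in((90,150),(112,378),(662,85),(685,316))]
d=(sc[2]+sc[3]-sc[0]-sc[1]); yaw=np.arctan2(d[0],-d[1]); e=sc[0]+sc[2]-sc[1]-sc[3]; print('posts',p1,p2,'yaw',yaw,np.arctan2(e[1],e[0]),'bedc',np.mean(sc,0),np.linalg.norm(d)/2)
pd=p1-p2; print('postyaw',np.arctan2(pd[0],-pd[1]),np.linalg.norm(pd))
ax=(p1+p2)[:2]/2+.0308*np.array([np.cos(yaw),np.sin(yaw)]); print('axis from posts',ax)
print('axis hub side',onz('side',*g(467,92),.107), 'hub top',[onz('top',*f(197,236),z)[:2] for z in(.06,.08,.107)])
E
```

```text
[206.28571429 206.        ] [4 4 2 1 2] [244.64 170.48] [ 4  4  6 13 48]
knob (array([0.4792664 , 0.2040336 , 0.09691317]), np.float64(0.003406279274445276)) [0.48056889 0.20137816 0.115     ] [0.47820308 0.19591335 0.1       ]
posts [0.53828557 0.21777297 0.098     ] [0.52914837 0.29937709 0.098     ] yaw 0.11047902254660978 0.10641078275806319 bedc [0.57001591 0.19688362] 0.22880267275648725
postyaw 0.11150537276268939 0.08211407842980883
axis from posts [0.56432919 0.26197087]
axis hub side [0.56450156 0.27420942 0.107     ] hub top [array([0.56378993, 0.26293482]), array([0.56181935, 0.25882071]), array([0.55915907, 0.25326667])]
```

```bash
python3 - <<'E'
from h import *
t=cv2.imread('pics/top0.png'); s=cv2.imread('pics/side0.png')
print(t[202:216,200:220].max(2))
for thr in(70,80,90,100):
  try:
    kt,a=blob(t,(203,203,14,12),thr); ks,b=blob(s,(238,160,14,20),60); print(thr,kt,a,tri(kt,ks))
    for z in(.1,.112,.12): print(onz('top',*kt,z)[:2])
  except Exception as e: print(e)
E
```

```text
[[191 180 165 140 119 114 117 140 166 194 212 213 205 202 193 188 189 188
  187 191]
 [194 191 184 169 140 113 110 111 140 174 196 205 206 200 190 187 187 186
  182 182]
 [192 192 192 182 148 116  94  93 107 139 163 182 192 198 190 187 187 182
  179 183]
 [194 190 195 183 146 103  82  80  82 101 116 137 167 186 190 188 180 180
  177 182]
 [195 186 185 169 136  99  70  73  77  79  83  96 130 164 181 182 183 183
  180 184]
 [192 187 184 168 134  91  76  80  82  79  82  78 101 141 172 189 185 183
  182 181]
 [192 193 184 171 140 101  81  76  88  90  88  80  92 123 162 179 183 184
  184 182]
 [190 184 187 179 152 115  83  78  84  90  84  75  92 127 165 182 185 184
  185 185]
 [188 188 187 182 171 138 104  85  83  89  84  90 112 149 179 183 183 183
  183 186]
 [188 187 188 190 189 170 142 124 115 119 116 126 153 179 192 191 188 185
  183 185]
 [187 187 184 194 197 197 182 172 172 169 175 177 190 196 200 195 192 190
  187 186]
 [181 185 187 194 206 205 208 204 208 207 206 208 211 209 198 190 191 187
  187 182]
 [184 186 191 201 209 213 215 216 213 215 216 213 213 207 198 194 189 187
  184 185]
 [193 188 196 204 210 215 214 215 215 216 215 214 211 206 199 189 188 186
  184 191]]
attempt to get argmax of an empty sequence
80 [206.78125 206.59375] [3 3 4 4 8] (array([0.47844797, 0.20258035, 0.09741812]), np.float64(0.001543273023542925))
[0.47916456 0.20225636]
[0.47892371 0.20039994]
[0.47876315 0.19916232]
90 [208.03088803 207.25482625] [ 3  2  6  6 28] (array([0.47761479, 0.19880323, 0.09883275]), np.float64(0.0007164703175317232))
[0.47723679 0.19859228]
[0.47701844 0.19677861]
[0.47687288 0.1955695 ]
100 [208.2369281  207.43464052] [ 2  1  8  7 38] (array([0.47737385, 0.19819037, 0.09905587]), np.float64(0.001294038428317147))
[0.47671279 0.19798609]
[0.47650056 0.1961795 ]
[0.47635907 0.1949751 ]
```

arm_command([
  [[1.4, 2.6, 1, 0, 0, 6.8], [1.4, 2.6, 1, 0, 0, 6.8], [1.4, 2.6, 1, 0, 0, 6.8], [1.4, 2.6, 1, 0, 0, 6.8], [1.4, 2.6, 1, 0, 0, 6.8], [1.4, 2.6, 1, 0, 0, 6.8], [1.4, 2.6, 0, 0, 0, 6.8], [1.4, 2.6, 0, 0, 0, 6.8], [1.4, 2.6, 0, 0, 0, 6.8], [1.4, 2.6, 0, 0, 0, 6.8], [1.4, 2.6, 0, 0, 0, 6.8], [1.4, 2.6, 0, 0, 0, 6.8]],
], gripper=0.2, squeeze=15)

```text
t: 1.1
tool_pos: [0.3049, -0.2708, 0.2533]
orientation: [-2.12, -2.318, -0.0]
force: [0.7, -0.2, 0.3]
opening: 0.0562
gripper_force: 0.0
```

arm_command([
  [[0.95, 2.6, 0, 0, 0, 6.8], [0.95, 2.6, 0, 0, 0, 6.8], [0.95, 2.6, 0, 0, 0, 6.8], [0.95, 2.6, 0, 0, 0, 6.8], [0.95, 2.6, 0, 0, 0, 6.8], [0.95, 2.6, 0, 0, 0, 6.8], [0.95, 2.6, 0, 0, 0, 6.8], [0.95, 2.6, 0, 0, 0, 6.8], [0.95, 2.6, 0, 0, 0, 6.8], [0.95, 2.6, 0, 0, 0, 6.8], [0.95, 2.6, 0, 0, 0, 6.8], [0.95, 2.6, 0, 0, 0, 6.8]],
])

```text
t: 2.1
tool_pos: [0.4187, 0.0412, 0.2533]
orientation: [-0.09, -3.14, 0.0]
force: [-0.4, -0.4, -0.5]
opening: 0.0557
gripper_force: 0.0
```

arm_command([
  [[0.95, 2.6, 0, 0, 0, 6.8], [0.95, 2.6, 0, 0, 0, 6.8], [0.95, 2.6, 0, 0, 0, 6.8], [0.95, 2.6, 0, 0, 0, 6.8], [0.95, 2.6, 0, 0, 0, 6.8], [0.95, 2.6, 0, 0, 0, 6.8], [0, 0, 0, 0, 0, 0], [0, 0, 0, 0, 0, 0]],
])

```text
t: 2.77
tool_pos: [0.4753, 0.1966, 0.2527]
orientation: [1.003, -2.975, 0.0]
force: [-0.0, -0.3, 0.3]
opening: 0.0558
gripper_force: 0.0
```

```bash
cat >> h.py <<'E'
A=np.array([.564,.262]); PSI=np.radians(-173.75)
def st():
    s=monitor.read_state(); R=cv2.Rodrigues(s['orientation'])[0]; p=s['tool_pos']
    d=p[:2]-A; a=np.arctan2(d[1],d[0]); phi=-((a-PSI+np.pi)%(2*np.pi)-np.pi)
    tg=np.array([np.sin(a),-np.cos(a)])  # clockwise tangent
    F=s['force']; yr=np.degrees(np.arctan2(R[1,1],R[0,1]))
    print('t %.2f pos %s r %.4f phi %.3f yaw %.1f (arm+270: %.1f) tilt %.3f | Ft %.2f Fr %.2f Fz %.2f Mz %.2f open %.4f g %.1f q1 %.2f q6 %.2f'%(s['t'],p.round(4),np.linalg.norm(d),phi,yr,(np.degrees(a)+270)%360,np.hypot(R[0,2],R[1,2]),F[:2]@tg,F[:2]@d/np.linalg.norm(d),F[2],s['wrist_torque'][2],s['opening'],s['gripper_force'],s['q'][0],s['q'][5]))
    return s
E
python3 - <<'E'
from h import *
st(); cv2.imwrite('pics/t1.png',eyes.read_camera('top')); im=eyes.read_camera('side')
crop(im,215,120,100,75,8,'pics/s1.png')
E
```

```text
t 2.77 pos [0.4753 0.1966 0.2527] r 0.1102 phi -0.526 yaw 127.2 (arm+270: 126.4) tilt 0.002 | Ft -0.22 Fr 0.21 Fz 0.30 Mz 0.01 open 0.0558 g 0.0 q1 0.29 q6 -1.93
```

arm_command([
  [[0.1, -0.1, -3, 0, 0, 0], [0, 0, -3, 0, 0, 0], [0, 0, -3, 0, 0, 0], [0, 0, -2.5, 0, 0, 0], [0, 0, -2, 0, 0, 0], [0, 0, -1.5, 0, 0, 0], [0, 0, -1.4, 0, 0, 0], [0, 0, 0, 0, 0, 0]],
])

```text
t: 3.53
tool_pos: [0.4743, 0.1929, 0.0865]
orientation: [0.995, -2.974, 0.0]
force: [-0.3, -0.6, -0.1]
opening: 0.0561
gripper_force: 0.0
```

```bash
python3 - <<'E'
from h import *
st(); im=eyes.read_camera('side')
crop(im,215,120,100,75,8,'pics/s1.png')
E
```

```text
t 3.53 pos [0.4743 0.1929 0.0865] r 0.1132 phi -0.548 yaw 127.0 (arm+270: 127.6) tilt 0.005 | Ft -0.29 Fr 0.56 Fz -0.12 Mz -0.05 open 0.0561 g 0.0 q1 0.29 q6 -1.93
```

View pics/s1.png

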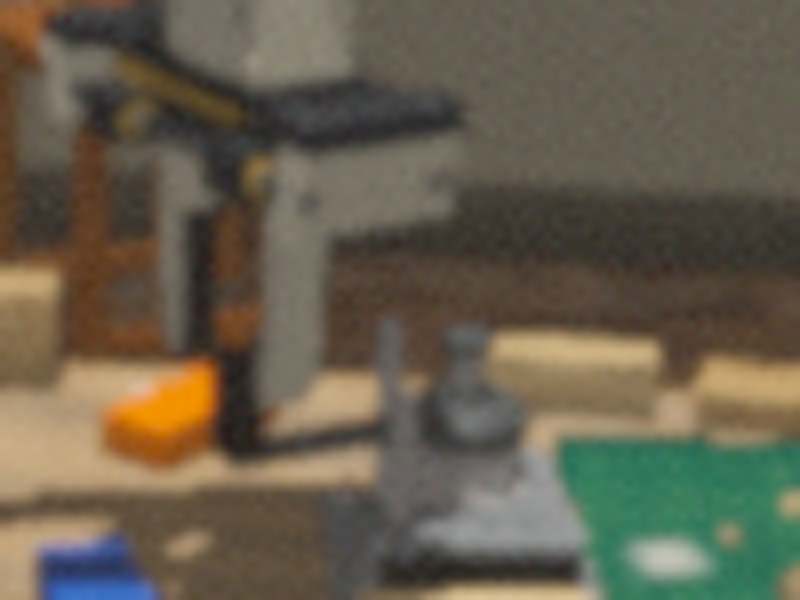

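The side crop shows the knob at (237,400) standing between the fingers, which are at (190,340) and (295,400). I'm closing now.

arm_command([
  [[0.1, 0.1, 0.1, 0, 0, 0], [0, 0, 0, 0, 0, 0], [0, 0, 0, 0, 0, 0], [0, 0, 0, 0, 0, 0], [0, 0, 0, 0, 0, 0], [0, 0, 0, 0, 0, 0]],
], gripper=-1, squeeze=15)

```text
t: 4.08
tool_pos: [0.4779, 0.1959, 0.091]
orientation: [-1.001, 2.977, 0.0]
force: [-0.9, 0.3, 0.1]
opening: 0.0205
gripper_force: 0.7
```

```bash
python3 - <<'E'
from h import *
st()
E
```

```text
t 4.08 pos [0.4779 0.1959 0.091 ] r 0.1086 phi -0.545 yaw 127.2 (arm+270: 127.5) tilt 0.001 | Ft 0.78 Fr 0.50 Fz 0.14 Mz 0.03 open 0.0205 g 0.7 q1 0.29 q6 -1.93
```

```bash
cat >> h.py <<'E'
def arc(phi0,dphi,n,R=.1095,dz=0):
    out=[]; f=lambda p:R*100*np.array([np.cos(PSI-p),np.sin(PSI-p)])
    for i in range(n):
        d=f(phi0+dphi*(i+1)/n)-f(phi0+dphi*i/n); out.append([round(d[0],2),round(d[1],2),dz,0,0,round(-np.degrees(dphi/n),2)])
    print(out)
E
python3 - <<'E'
from h import *
arc(-.545,.6,12); arc(.055,.6,12)
E
```

```text
[[np.float64(-0.32), np.float64(0.44), 0, 0, 0, np.float64(-2.86)], [np.float64(-0.3), np.float64(0.46), 0, 0, 0, np.float64(-2.86)], [np.float64(-0.28), np.float64(0.47), 0, 0, 0, np.float64(-2.86)], [np.float64(-0.25), np.float64(0.49), 0, 0, 0, np.float64(-2.86)], [np.float64(-0.23), np.float64(0.5), 0, 0, 0, np.float64(-2.86)], [np.float64(-0.2), np.float64(0.51), 0, 0, 0, np.float64(-2.86)], [np.float64(-0.18), np.float64(0.52), 0, 0, 0, np.float64(-2.86)], [np.float64(-0.15), np.float64(0.53), 0, 0, 0, np.float64(-2.86)], [np.float64(-0.12), np.float64(0.53), 0, 0, 0, np.float64(-2.86)], [np.float64(-0.1), np.float64(0.54), 0, 0, 0, np.float64(-2.86)], [np.float64(-0.07), np.float64(0.54), 0, 0, 0, np.float64(-2.86)], [np.float64(-0.04), np.float64(0.55), 0, 0, 0, np.float64(-2.86)]]
[[np.float64(-0.02), np.float64(0.55), 0, 0, 0, np.float64(-2.86)], [np.float64(0.01), np.float64(0.55), 0, 0, 0, np.float64(-2.86)], [np.float64(0.04), np.float64(0.55), 0, 0, 0, np.float64(-2.86)], [np.float64(0.07), np.float64(0.54), 0, 0, 0, np.float64(-2.86)], [np.float64(0.09), np.float64(0.54), 0, 0, 0, np.float64(-2.86)], [np.float64(0.12), np.float64(0.53), 0, 0, 0, np.float64(-2.86)], [np.float64(0.15), np.float64(0.53), 0, 0, 0, np.float64(-2.86)], [np.float64(0.17), np.float64(0.52), 0, 0, 0, np.float64(-2.86)], [np.float64(0.2), np.float64(0.51), 0, 0, 0, np.float64(-2.86)], [np.float64(0.22), np.float64(0.5), 0, 0, 0, np.float64(-2.86)], [np.float64(0.25), np.float64(0.49), 0, 0, 0, np.float64(-2.86)], [np.float64(0.27), np.float64(0.47), 0, 0, 0, np.float64(-2.86)]]
```

arm_command([
  [[0, 0, 0, 0, 0, 0], [0, 0, 0, 0, 0, 0]],
], squeeze=25)

```text
t: 4.25
tool_pos: [0.4777, 0.196, 0.0908]
orientation: [-1.001, 2.978, 0.0]
force: [-0.8, 0.5, 0.7]
opening: 0.0183
gripper_force: 21.7
```

arm_command([
  [[-0.32, 0.44, 0, 0, 0, -2.86], [-0.3, 0.46, 0, 0, 0, -2.86], [-0.28, 0.47, 0, 0, 0, -2.86], [-0.25, 0.49, 0, 0, 0, -2.86]],
])

```text
t: 4.58
tool_pos: [0.4665, 0.2129, 0.0908]
orientation: [0.695, -3.064, 0.005]
force: [0.7, -8.1, 3.1]
opening: 0.0179
gripper_force: 22.2
```

```bash
python3 - <<'E'
from h import *
st(); im=eyes.read_camera('side')
crop(im,205,120,100,75,8,'pics/s2.png'); cv2.imwrite('pics/t2.png',eyes.read_camera('top'))
E
```

```text
t 4.58 pos [0.4665 0.2129 0.0908] r 0.1091 phi -0.357 yaw 115.6 (arm+270: 116.7) tilt 0.003 | Ft -7.54 Fr 2.99 Fz 3.11 Mz 0.16 open 0.0179 g 22.2 q1 0.33 q6 -1.69
```

View pics/s2.png

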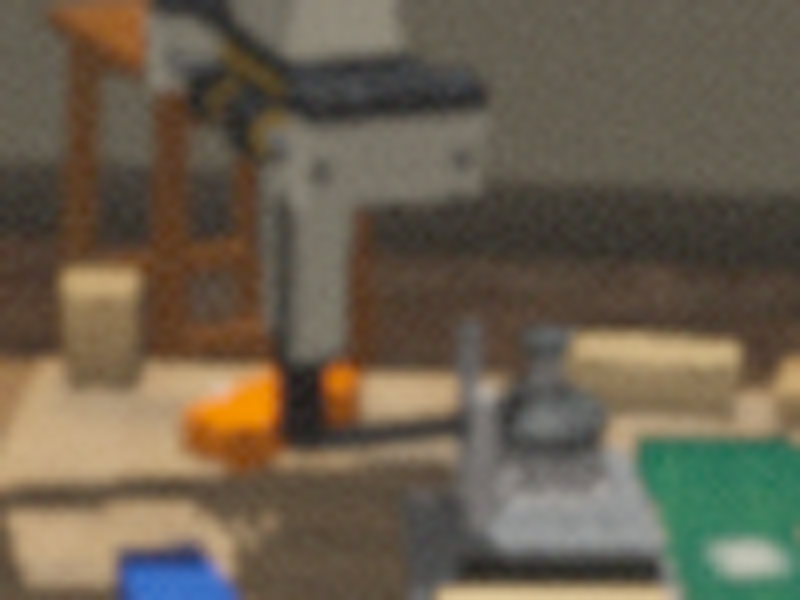

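The knob, now at crop (302,400), has moved with the closed fingers. The tangential force of about 7.5 N matches the free-running brake, so the lever is driving the pinion.

arm_command([
  [[-0.23, 0.5, 0, 0, 0, -2.86], [-0.2, 0.51, 0, 0, 0, -2.86], [-0.18, 0.52, 0, 0, 0, -2.86], [-0.15, 0.53, 0, 0, 0, -2.86], [-0.12, 0.53, 0, 0, 0, -2.86], [-0.1, 0.54, 0, 0, 0, -2.86], [-0.07, 0.54, 0, 0, 0, -2.86], [-0.04, 0.55, 0, 0, 0, -2.86]],
])

```text
t: 5.35
tool_pos: [0.4536, 0.2549, 0.0903]
orientation: [0.074, -3.137, 0.006]
force: [-9.0, -7.8, 7.5]
opening: 0.0179
gripper_force: 23.5
```

```bash
python3 -c "
from h import *
st()"
```

```text
t 5.35 pos [0.4536 0.2549 0.0903] r 0.1106 phi 0.045 yaw 92.7 (arm+270: 93.7) tilt 0.005 | Ft -7.25 Fr 9.44 Fz 7.47 Mz 0.05 open 0.0179 g 23.5 q1 0.41 q6 -1.20
```

```bash
sed -i 's/^A=np.array.*; PSI/A=np.array([.5635,.267]); PSI/; s/round(d\[0\],2),round(d\[1\],2)/float(round(d[0],2)),float(round(d[1],2))/; s/round(-np.degrees(dphi\/n),2)\]/float(round(-np.degrees(dphi\/n),2))]/' h.py; python3 -c "
from h import *
st(); arc(0,.3,6,.1115)"
```

```text
t 5.35 pos [0.4536 0.2549 0.0903] r 0.1106 phi -0.000 yaw 92.7 (arm+270: 96.3) tilt 0.005 | Ft -6.82 Fr 9.76 Fz 7.47 Mz 0.05 open 0.0179 g 23.5 q1 0.41 q6 -1.20
[[-0.05, 0.56, 0, 0, 0, -2.86], [-0.02, 0.56, 0, 0, 0, -2.86], [0.01, 0.56, 0, 0, 0, -2.86], [0.04, 0.56, 0, 0, 0, -2.86], [0.06, 0.55, 0, 0, 0, -2.86], [0.09, 0.55, 0, 0, 0, -2.86]]
```

arm_command([
  [[-0.11, 0.56, 0.03, 0, 0, -2.8], [-0.08, 0.56, 0.03, 0, 0, -2.8], [-0.05, 0.56, 0.03, 0, 0, -2.8], [0.04, 0.56, 0, 0, 0, -2.8], [0.06, 0.55, 0, 0, 0, -2.8], [0.09, 0.55, 0, 0, 0, -2.8]],
])

```text
t: 5.85
tool_pos: [0.4552, 0.2879, 0.0908]
orientation: [0.386, 3.117, -0.006]
force: [3.7, -8.1, -2.7]
opening: 0.0178
gripper_force: 20.9
```

```bash
python3 -c "
from h import *
st(); arc(.3,.35,7,.1115)"
```

```text
t 5.85 pos [0.4552 0.2879 0.0908] r 0.1103 phi 0.300 yaw 75.9 (arm+270: 79.0) tilt 0.004 | Ft -7.23 Fr -5.20 Fz -2.72 Mz 0.00 open 0.0178 g 20.9 q1 0.47 q6 -0.85
[[0.12, 0.54, 0, 0, 0, -2.86], [0.15, 0.54, 0, 0, 0, -2.86], [0.17, 0.53, 0, 0, 0, -2.86], [0.2, 0.52, 0, 0, 0, -2.86], [0.23, 0.51, 0, 0, 0, -2.86], [0.25, 0.5, 0, 0, 0, -2.86], [0.28, 0.48, 0, 0, 0, -2.86]]
```

arm_command([
  [[0.17, 0.54, 0, 0, 0, -2.8], [0.2, 0.53, 0, 0, 0, -2.8], [0.18, 0.53, 0, 0, 0, -2.8], [0.21, 0.52, 0, 0, 0, -2.8]],
])

```text
t: 6.18
tool_pos: [0.4619, 0.3091, 0.0905]
orientation: [-0.688, -3.064, 0.007]
force: [-1.3, -9.6, 0.5]
opening: 0.0175
gripper_force: 21.4
```

```bash
python3 -c "
from h import *
st()"
```

```text
t 6.18 pos [0.4619 0.3091 0.0905] r 0.1099 phi 0.502 yaw 64.7 (arm+270: 67.5) tilt 0.005 | Ft -9.40 Fr -2.43 Fz 0.46 Mz 0.04 open 0.0175 g 21.4 q1 0.50 q6 -0.63
```

arm_command([
  [[0.25, 0.5, 0, 0, 0, -2.8], [0.27, 0.49, 0, 0, 0, -2.8], [0.29, 0.47, 0, 0, 0, -2.8]],
])

```text
t: 6.43
tool_pos: [0.4697, 0.3237, 0.0904]
orientation: [-0.911, -3.005, 0.008]
force: [-1.6, -8.9, 0.7]
opening: 0.0178
gripper_force: 21.7
```

```bash
python3 -c "
from h import *
st()"
```

```text
t 6.43 pos [0.4697 0.3237 0.0904] r 0.1096 phi 0.653 yaw 56.3 (arm+270: 58.9) tilt 0.005 | Ft -8.40 Fr -3.24 Fz 0.67 Mz 0.05 open 0.0178 g 21.7 q1 0.52 q6 -0.47
```

arm_command([
  [[-0.12, -0.2, 0, 0, 0, 1.2], [0, 0, 0.2, 0, 0, 0], [0, 0, 0.3, 0, 0, 0], [0, 0, 0.3, 0, 0, 0], [0, 0, 0.3, 0, 0, 0], [0, 0, 0, 0, 0, 0]],
], squeeze=35)

```text
t: 6.93
tool_pos: [0.4698, 0.3244, 0.1037]
orientation: [0.875, 3.016, 0.002]
force: [-1.3, 0.5, 0.7]
opening: 0.0001
gripper_force: 0.0
```

```bash
python3 -c "
from h import *
st();arc(.62,-.6,12,.1105);arc(.02,-.55,11,.1105)"
```

```text
t 6.93 pos [0.4698 0.3244 0.1037] r 0.1098 phi 0.659 yaw 57.7 (arm+270: 58.5) tilt 0.002 | Ft -0.29 Fr 1.39 Fz 0.69 Mz -0.06 open 0.0001 g 0.0 q1 0.51 q6 -0.49
[[-0.26, -0.49, 0, 0, 0, 2.86], [-0.23, -0.5, 0, 0, 0, 2.86], [-0.21, -0.51, 0, 0, 0, 2.86], [-0.18, -0.52, 0, 0, 0, 2.86], [-0.16, -0.53, 0, 0, 0, 2.86], [-0.13, -0.54, 0, 0, 0, 2.86], [-0.1, -0.54, 0, 0, 0, 2.86], [-0.07, -0.55, 0, 0, 0, 2.86], [-0.05, -0.55, 0, 0, 0, 2.86], [-0.02, -0.55, 0, 0, 0, 2.86], [0.01, -0.55, 0, 0, 0, 2.86], [0.04, -0.55, 0, 0, 0, 2.86]]
[[0.06, -0.55, 0, 0, 0, 2.86], [0.09, -0.55, 0, 0, 0, 2.86], [0.12, -0.54, 0, 0, 0, 2.86], [0.14, -0.53, 0, 0, 0, 2.86], [0.17, -0.53, 0, 0, 0, 2.86], [0.2, -0.52, 0, 0, 0, 2.86], [0.22, -0.51, 0, 0, 0, 2.86], [0.25, -0.49, 0, 0, 0, 2.86], [0.27, -0.48, 0, 0, 0, 2.86], [0.3, -0.47, 0, 0, 0, 2.86], [0.32, -0.45, 0, 0, 0, 2.86]]
```

The grip slipped off, so the knob was probably sitting near the pad edge. I'll back out upward and look.

arm_command([
  [[0, 0, 1, 0, 0, 0], [0, 0, 2, 0, 0, 0], [0, 0, 3, 0, 0, 0], [0, 0, 3, 0, 0, 0], [-1.5, -3.5, 0, 0, 0, 0], [-1.5, -3.5, 0, 0, 0, 0], [-1.5, -3.5, 0, 0, 0, 0]],
], gripper=0.2)

```text
t: 7.52
tool_pos: [0.4242, 0.2183, 0.1939]
orientation: [0.872, 3.016, 0.002]
force: [0.5, 0.0, 0.5]
opening: 0.0425
gripper_force: 0.0
```

```bash
python3 - <<'E'
from h import *
st(); t=eyes.read_camera('top'); s=eyes.read_camera('side')
cv2.imwrite('pics/t3.png',t);cv2.imwrite('pics/s3.png',s)
k=lambda im,u,v,w,h:cv2.resize(im[v:v+h,u:u+w],None,fx=6,fy=6,interpolation=cv2.INTER_CUBIC)
cv2.imwrite('pics/c3.png',np.vstack([k(t,160,150,100,60)[:300],k(s,200,145,100,60)[:300]]))
E
```

```text
t 7.52 pos [0.4242 0.2183 0.1939] r 0.1476 phi -0.227 yaw 57.7 (arm+270: 109.2) tilt 0.002 | Ft -0.13 Fr -0.50 Fz 0.53 Mz 0.01 open 0.0425 g 0.0 q1 0.37 q6 -0.64
```

View pics/c3.png

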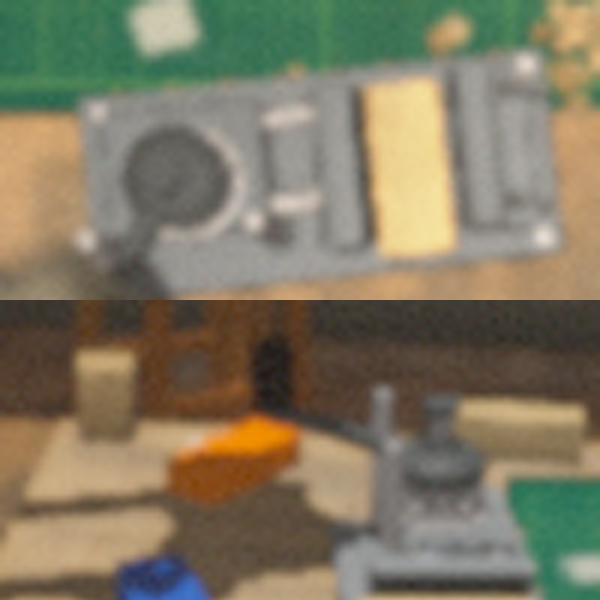

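The crops show the jaw advanced with the pad close to the blank. The knob is free at side crop (272,72), and the arm is near the +y post. I'll move the gripper further aside and measure the knob in both views.

arm_command([
  [[0, -4, 0, 0, 0, 0], [0, -4, 0, 0, 0, 0], [0, -4, 0, 0, 0, 0], [0, 0, 0, 0, 0, 0]],
])

```text
t: 7.95
tool_pos: [0.4249, 0.0934, 0.1935]
orientation: [0.882, 3.013, -0.003]
force: [-0.1, 0.8, 0.6]
opening: 0.0559
gripper_force: 0.0
```

```bash
python3 - <<'E'
from h import *
t=eyes.read_camera('top'); s=eyes.read_camera('side')
cv2.imwrite('pics/t4.png',t);cv2.imwrite('pics/s4.png',s)
g=proj('top',[.47,.325,.11]); print(g)
u,v=map(int,g.round()); print(t[v-9:v+8,u-11:u+10].max(2))
for thr in(60,70): 
    ks,b=blob(s,(240,148,12,20),thr); print(ks,b,onz('side',*ks,.1))
E
```

```text
[163.66513791 209.73517256]
[[183 183 187 189 193 199 199 204 206 207 207 201 200 187 185 185 181 184
  182 171 156]
 [180 187 189 189 193 195 203 206 209 210 213 208 199 193 186 181 184 185
  174 159 141]
 [184 187 186 192 196 197 203 208 211 214 211 209 200 190 187 181 183 182
  165 143 119]
 [184 186 185 189 192 196 206 210 214 215 214 209 200 192 183 180 178 170
  154 130 119]
 [182 188 189 191 191 200 207 210 212 211 214 208 197 192 182 174 171 159
  135 114 110]
 [182 187 189 191 191 201 208 211 211 212 209 203 189 178 163 148 140 131
  120 114 112]
 [183 184 188 191 196 205 207 209 213 212 203 186 167 152 126 108 102 102
   98 105 107]
 [186 189 189 194 198 200 210 208 211 202 180 153 122 103  88  78  68  72
   79  87 112]
 [186 189 188 192 197 198 207 206 209 192 159 117  84  79  78  69  68  63
   64  77 117]
 [183 186 186 188 196 201 208 208 203 178 138  97  72  73  81  80  75  65
   59  73 119]
 [182 184 185 188 197 203 207 208 199 173 131  88  73  77  85  84  71  62
   60  75 118]
 [183 183 187 192 196 205 205 208 199 174 135  88  75  77  81  80  71  62
   64  88 125]
 [183 186 185 189 199 205 209 206 198 180 148 113  87  80  78  76  68  70
   85 119 151]
 [181 184 195 193 199 206 208 204 202 193 175 155 126 112 104 105 100 106
  125 152 178]
 [177 184 193 195 203 207 206 208 205 200 196 183 169 155 154 149 147 149
  164 178 191]
 [185 181 188 199 202 206 207 204 207 205 206 198 193 185 186 180 177 180
  185 194 200]
 [219 197 184 190 193 201 206 211 208 205 207 206 204 201 196 193 188 190
  195 198 204]]
[245.12898551 157.56956522] [ 2  4  7 12 58] [0.46961535 0.31536973 0.1       ]
[245.15522175 157.2732475 ] [ 2  2  7 14 76] [0.46944906 0.31839583 0.1       ]
```

```bash
python3 - <<'E'
from h import *
for u,v in((208.4,207.2),(167.2,210.4)):
    p=onz('top',u,v,.12); a=p[:2]-A; print(p,np.linalg.norm(a),-(np.arctan2(a[1],a[0])-PSI+np.pi)%(2*np.pi)-np.pi)
print(tri((167.2,210.4),(245.14,154.5)),tri((208.4,207.2),(244.64,167.5)))
for z in (.11,.115): print(tri((168,209.8),(245.14,157.4)))
E
```

```text
[0.4770287  0.19451586 0.12      ] 0.11283277781501672 -0.5885469345316419
[0.46798372 0.31210208 0.12      ] 0.1056293433823641 0.5502383499896588
(array([0.46879582, 0.31450863, 0.11124791]), np.float64(0.0014662891554034175)) (array([0.47761936, 0.19608931, 0.10977635]), np.float64(0.0008094351089333854))
(array([0.46979203, 0.3149224 , 0.10077731]), np.float64(0.0002284395353625419))
(array([0.46979203, 0.3149224 , 0.10077731]), np.float64(0.0002284395353625419))
```

```bash
python3 - <<'E'
from h import *
print(proj('side',[.4665,.2129,.088]), proj('side',[.4743,.1929,.0865]))
im=cv2.imread('pics/s2.png')[360:450,250:360].max(2)[4::8,4::8]; print(im)
c=proj('side',[.4249,.0934,.1935]); print('tcp now',c)
E
```

```text
[241.34422384 171.88047171] [243.23365313 174.81917949]
[[150 152 136  92  60  65  70  70  78 109 142 147 134 107]
 [199 204 187 129  68  46  46  46  79 147 190 198 181 153]
 [226 228 210 152  78  38  40  47  83 163 206 212 198 180]
 [237 237 217 156  79  43  41  39  75 151 193 198 182 176]
 [242 240 220 156  81  45  36  36  67 120 157 168 159 162]
 [244 241 220 159  76  34  34  40  58 102 134 143 142 154]
 [244 240 215 151  74  45  45  42  53  94 127 135 133 141]
 [231 226 196 132  67  40  43  40  52  80 108 112 108 117]
 [194 188 159 104  61  44  40  36  48  63  79  87  81  83]
 [151 153 137 106  70  51  46  44  46  56  60  64  64  61]
 [140 142 138 123 100  75  66  64  71  79  80  85  89  92]]
tcp now [222.60307396 151.39138905]
```

View pics/s4.png

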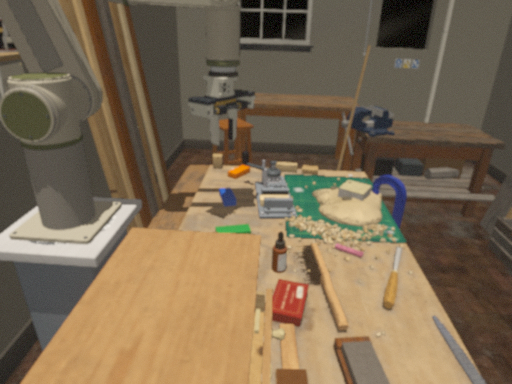

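The full side view shows the scene undisturbed: the blank lies flat and the blue block is in place. The gripper is clear of the clamp at (222,115). I'm regrasping lower on the knob, with the pads centred on the grip point, for a positive hold.

arm_command([
  [[0.74, 3.68, 0, 0, 0, 0.6], [0.74, 3.68, 0, 0, 0, 0.6], [0.74, 3.68, 0, 0, 0, 0.6], [0.74, 3.68, 0, 0, 0, 0.6], [0.74, 3.68, 0, 0, 0, 0.6], [0.74, 3.68, 0, 0, 0, 0.6], [0, 0, -2.5, 0, 0, 0], [0, 0, -2.5, 0, 0, 0], [0, 0, -2, 0, 0, 0], [0, 0, -1.5, 0, 0, 0], [0, 0, -1.5, 0, 0, 0], [0, 0, 0, 0, 0, 0]],
])

```text
t: 9.05
tool_pos: [0.4657, 0.3205, 0.0888]
orientation: [-0.775, -3.04, 0.006]
force: [-0.9, 0.5, -0.4]
opening: 0.0557
gripper_force: 0.0
```

```bash
sed -i 's/^A=np.array.*; PSI/A=np.array([.565,.262]); PSI/' h.py; python3 - <<'E'
from h import *
st(); s=eyes.read_camera('side'); st()
print(proj('side',[.4695,.3145,.1]));print(blob(s,(238,148,14,20),60)); print(s[148:168,230:262].max(2))
E
```

```text
t 9.05 pos [0.4657 0.3205 0.0888] r 0.1153 phi 0.641 yaw 61.4 (arm+270: 59.5) tilt 0.006 | Ft 0.01 Fr 1.01 Fz -0.42 Mz -0.01 open 0.0557 g 0.0 q1 0.51 q6 -0.56
t 9.10 pos [0.4666 0.3206 0.0907] r 0.1145 phi 0.647 yaw 61.4 (arm+270: 59.2) tilt 0.004 | Ft -0.60 Fr -0.73 Fz 0.10 Mz 0.01 open 0.0559 g 0.0 q1 0.51 q6 -0.56
[245.07363619 157.65275279]
(array([245.44661191, 157.35626283]), array([ 4,  3,  7, 14, 70], dtype=int32))
[[ 61  54  63  66  85  91 105 118 122 119 118 117 110  98  89  77  73  68
   55  45  48  71  98  98  88  70  63  60  59  58  65  64]
 [ 68  71  78  86  96 102 101 115 116 124 122 118 111 104  93  72  73  71
   62  48  47  70  93  98  72  61  54  61  61  62  56  57]
 [ 97  93  98 103 112 105 105 115 123 125 122 116 110  97  81  64  66  64
   63  55  65  72  86  87  69  58  59  58  58  61  59  62]
 [108 105 102 106 106 105 103 116 120 120 123 118 105  84  67  51  44  62
   67  73  76  79  81  80  68  66  60  61  66  62  64  64]
 [102 102  98 100  98  97 101 114 117 123 125 116 105  79  51  46  43  43
   61  83  82  85  80  84  76  76  79  79  72  74  71  72]
 [ 92  
[... 1288 characters left out ...]
0  81  86  84  82  81  81  87  90]
 [101 100  99  99 101 100  98 100  98  98  98  90  86  66  59  49  55  55
   58  65  70  83  84  81  88  85  84  83  84  83  83  94]
 [105  96  98  97 100 102  99  98 101  97  99  97  99  90  80  70  59  57
   55  61  60  70  92  90  90  83  90  85  87  85  87  95]
 [142 137 134 141 139 140 142 140 126 117 107 111 114 111 100  96  86  80
   72  67  64  72  87  92  92  89  96  92  93  88  81  98]
 [183 185 184 184 186 189 191 193 181 153 133 124 121 121 121 120 112 111
   99  92  85  79  82  80  82  88  94  94  95  96  93  97]
 [200 201 205 208 213 218 222 223 220 199 176 153 129 122 128 125 125 122
  121 116 105  93  79  75  82  77  80  87  86  91  91  96]]
```

arm_command([
  [[0, 0, 0, 0, 0, 0], [0, 0, 0, 0, 0, 0]],
])

```text
t: 9.27
tool_pos: [0.4693, 0.3208, 0.0941]
orientation: [0.778, 3.042, 0.003]
force: [0.3, -0.2, 0.3]
opening: 0.0556
gripper_force: 0.0
```

```bash
python3 - <<'E'
from h import *
st(); eyes.read_camera('side'); st()
E
```

```text
t 9.27 pos [0.4693 0.3208 0.0941] r 0.1124 phi 0.660 yaw 61.3 (arm+270: 58.4) tilt 0.002 | Ft 0.02 Fr -0.38 Fz 0.25 Mz 0.00 open 0.0556 g 0.0 q1 0.51 q6 -0.56
t 9.32 pos [0.4695 0.3207 0.0942] r 0.1121 phi 0.660 yaw 61.3 (arm+270: 58.4) tilt 0.003 | Ft 0.08 Fr -0.18 Fz 0.01 Mz -0.01 open 0.0558 g 0.0 q1 0.51 q6 -0.56
```

arm_command([
  [[0, -0.3, -0.5, 0, 0, 0], [0, -0.2, -0.5, 0, 0, 0], [0, 0, -0.3, 0, 0, 0], [0, 0, 0, 0, 0, 0], [0, 0, 0, 0, 0, 0], [0, 0, 0, 0, 0, 0]],
])

```text
t: 9.82
tool_pos: [0.4687, 0.3145, 0.0795]
orientation: [-0.78, -3.043, 0.0]
force: [-0.7, 0.8, 0.8]
opening: 0.0554
gripper_force: 0.0
```

```bash
python3 -c "
from h import *
st()"
```

```text
t 9.82 pos [0.4687 0.3145 0.0795] r 0.1097 phi 0.608 yaw 61.2 (arm+270: 61.4) tilt 0.000 | Ft 0.36 Fr 0.97 Fz 0.78 Mz 0.06 open 0.0554 g 0.0 q1 0.50 q6 -0.57
```

arm_command([
  [[0, 0, 0, 0, 0, 0], [0, 0, 0, 0, 0, 0], [0, 0, 0, 0, 0, 0], [0, 0, 0, 0, 0, 0], [0, 0, 0, 0, 0, 0], [0, 0, 0, 0, 0, 0], [0, 0, 0, 0, 0, 0], [0, 0, 0, 0, 0, 0]],
], gripper=-1, squeeze=30)

```text
t: 10.48
tool_pos: [0.4687, 0.3147, 0.0796]
orientation: [0.78, 3.043, 0.0]
force: [-1.0, -0.5, 0.5]
opening: 0.0215
gripper_force: 30.0
```

```bash
python3 -c "
from h import *
st()"
```

```text
t 10.48 pos [0.4687 0.3147 0.0796] r 0.1098 phi 0.609 yaw 61.2 (arm+270: 61.3) tilt 0.000 | Ft -0.96 Fr 0.63 Fz 0.49 Mz 0.01 open 0.0215 g 30.0 q1 0.50 q6 -0.57
```

The grip is proper now: 21.5 mm opening at 30 N with almost no side force. Next is the lift.

arm_command([
  [[0, 0, 0.2, 0, 0, 0], [0, 0, 0.2, 0, 0, 0], [0, 0, 0.2, 0, 0, 0], [0, 0, 0.2, 0, 0, 0], [0, 0, 0.2, 0, 0, 0], [0, 0, 0.1, 0, 0, 0], [0, 0, 0, 0, 0, 0], [0, 0, 0, 0, 0, 0]],
], squeeze=40)

```text
t: 11.15
tool_pos: [0.469, 0.3139, 0.0901]
orientation: [0.781, 3.042, -0.001]
force: [5.0, -1.6, -7.0]
opening: 0.0211
gripper_force: 40.0
```

```bash
python3 -c "
from h import *
st(); arc(.609,-.6,12,.11); arc(.009,-.6,12,.11)
s=eyes.read_camera('side'); print(blob(s,(238,148,14,20),55)); cv2.imwrite('pics/s5.png',s)"
```

```text
t 11.15 pos [0.469  0.3139 0.0901] r 0.1091 phi 0.605 yaw 61.2 (arm+270: 61.6) tilt 0.001 | Ft 0.99 Fr -5.19 Fz -6.99 Mz 0.03 open 0.0211 g 40.0 q1 0.50 q6 -0.57
[[-0.25, -0.49, 0, 0, 0, 2.86], [-0.23, -0.5, 0, 0, 0, 2.86], [-0.2, -0.51, 0, 0, 0, 2.86], [-0.18, -0.52, 0, 0, 0, 2.86], [-0.15, -0.53, 0, 0, 0, 2.86], [-0.12, -0.54, 0, 0, 0, 2.86], [-0.1, -0.54, 0, 0, 0, 2.86], [-0.07, -0.55, 0, 0, 0, 2.86], [-0.04, -0.55, 0, 0, 0, 2.86], [-0.01, -0.55, 0, 0, 0, 2.86], [0.01, -0.55, 0, 0, 0, 2.86], [0.04, -0.55, 0, 0, 0, 2.86]]
[[0.07, -0.55, 0, 0, 0, 2.86], [0.1, -0.54, 0, 0, 0, 2.86], [0.12, -0.54, 0, 0, 0, 2.86], [0.15, -0.53, 0, 0, 0, 2.86], [0.18, -0.52, 0, 0, 0, 2.86], [0.2, -0.51, 0, 0, 0, 2.86], [0.23, -0.5, 0, 0, 0, 2.86], [0.25, -0.49, 0, 0, 0, 2.86], [0.28, -0.48, 0, 0, 0, 2.86], [0.3, -0.46, 0, 0, 0, 2.86], [0.32, -0.45, 0, 0, 0, 2.86], [0.34, -0.43, 0, 0, 0, 2.86]]
(array([244.65267176, 157.97709924]), array([ 5,  7,  5,  7, 24], dtype=int32))
```

arm_command([
  [[-0.25, -0.49, 0, 0, 0, 2.86], [-0.23, -0.5, 0, 0, 0, 2.86], [-0.2, -0.51, 0, 0, 0, 2.86], [-0.18, -0.52, 0, 0, 0, 2.86], [-0.15, -0.53, 0, 0, 0, 2.86], [-0.12, -0.54, 0, 0, 0, 2.86]],
])

```text
t: 11.7
tool_pos: [0.4583, 0.2833, 0.0905]
orientation: [0.313, 3.124, 0.0]
force: [9.0, 0.5, -7.2]
opening: 0.0214
gripper_force: 40.0
```

```bash
python3 -c "
from h import *
st()"
```

```text
t 11.70 pos [0.4583 0.2833 0.0905] r 0.1088 phi 0.306 yaw 78.5 (arm+270: 78.7) tilt 0.002 | Ft 2.25 Fr -8.78 Fz -7.21 Mz 0.21 open 0.0214 g 40.0 q1 0.46 q6 -0.91
```

arm_command([
  [[-0.06, -0.54, 0, 0, 0, 2.86], [-0.03, -0.55, 0, 0, 0, 2.86], [0, -0.55, 0, 0, 0, 2.86], [0.03, -0.55, 0, 0, 0, 2.86], [0.01, -0.55, 0, 0, 0, 2.86], [0.04, -0.55, 0, 0, 0, 2.86], [0.07, -0.55, 0, 0, 0, 2.86], [0.1, -0.54, 0, 0, 0, 2.86]],
])

```text
t: 12.37
tool_pos: [0.4598, 0.2405, 0.0907]
orientation: [-0.313, 3.124, 0.002]
force: [6.9, 4.7, -7.8]
opening: 0.0211
gripper_force: 40.0
```

```bash
python3 -c "
from h import *
st()"
```

```text
t 12.37 pos [0.4598 0.2405 0.0907] r 0.1074 phi -0.093 yaw 101.4 (arm+270: 101.6) tilt 0.003 | Ft 3.20 Fr -7.68 Fz -7.78 Mz 0.21 open 0.0211 g 40.0 q1 0.38 q6 -1.39
```

arm_command([
  [[0.17, -0.53, 0, 0, 0, 2.86], [0.2, -0.52, 0, 0, 0, 2.86], [0.22, -0.5, 0, 0, 0, 2.86], [0.24, -0.5, 0, 0, 0, 2.86], [0.23, -0.5, 0, 0, 0, 2.86], [0.25, -0.49, 0, 0, 0, 2.86], [0.28, -0.48, 0, 0, 0, 2.86], [0.3, -0.46, 0, 0, 0, 2.86], [0.25, -0.35, 0, 0, 0, 2.2], [0, 0, 0, 0, 0, 0]],
])

```text
t: 13.2
tool_pos: [0.481, 0.1979, 0.0906]
orientation: [-0.984, 2.982, 0.004]
force: [4.3, 8.2, -7.7]
opening: 0.0217
gripper_force: 40.0
```

```bash
python3 -c "
from h import *
st()"
```

```text
t 13.20 pos [0.481  0.1979 0.0906] r 0.1057 phi -0.543 yaw 126.5 (arm+270: 127.3) tilt 0.003 | Ft 3.97 Fr -8.38 Fz -7.66 Mz 0.39 open 0.0217 g 40.0 q1 0.29 q6 -1.92
```

arm_command([
  [[0.15, -0.12, 0, 0, 0, 1], [0.15, -0.12, 0, 0, 0, 1], [0, 0, 0, 0, 0, 0], [0, 0, -0.3, 0, 0, 0], [0, 0, -0.3, 0, 0, 0], [0, 0, -0.3, 0, 0, 0], [0, 0, -0.2, 0, 0, 0], [0, 0, 0, 0, 0, 0], [0, 0, 0, 0, 0, 0]],
])

```text
t: 13.95
tool_pos: [0.4831, 0.1949, 0.0798]
orientation: [1.033, -2.967, -0.002]
force: [-0.8, 4.7, -0.9]
opening: 0.0213
gripper_force: 40.0
```

```bash
python3 -c "
from h import *
st()"
```

```text
t 13.95 pos [0.4831 0.1949 0.0798] r 0.1059 phi -0.577 yaw 128.4 (arm+270: 129.3) tilt 0.001 | Ft 4.15 Fr -2.41 Fz -0.90 Mz 0.47 open 0.0213 g 40.0 q1 0.28 q6 -1.96
```

arm_command([
  [[0, 0, 0, 0, 0, 0], [0, 0, 0, 0, 0, 0], [0, 0, 0, 0, 0, 0]],
], gripper=-0.3)

```text
t: 14.2
tool_pos: [0.4839, 0.1939, 0.08]
orientation: [-1.031, 2.967, -0.001]
force: [0.2, 0.2, -0.4]
opening: 0.0318
gripper_force: 0.0
```

```bash
python3 -c "
from h import *
st()
s=eyes.read_camera('side'); cv2.imwrite('pics/s6.png',s); ks=blob(s,(236,160,18,20),55); print(ks,onz('side',*ks[0],.1),proj('side',[.4785,.1955,.1]))"
```

```text
t 14.20 pos [0.4839 0.1939 0.08  ] r 0.1059 phi -0.590 yaw 128.3 (arm+270: 130.0) tilt 0.001 | Ft 0.00 Fr -0.33 Fz -0.41 Mz 0.00 open 0.0318 g 0.0 q1 0.28 q6 -1.96
(array([245.57116105, 169.47191011]), array([ 8,  0,  6, 18, 56], dtype=int32)) [0.48035434 0.20483024 0.1       ] [244.72409037 170.53323984]
```

arm_command([
  [[0, 0, 0, 0, 0, 0], [0, 0, 0, 0, 0, 0], [0, 0, 0, 0, 0, 0], [0, 0, 0, 0, 0, 0], [0, 0, 0, 0, 0, 0]],
], gripper=-1, squeeze=25)

```text
t: 14.67
tool_pos: [0.4834, 0.1941, 0.0796]
orientation: [1.032, -2.967, 0.0]
force: [-0.0, -0.9, 1.5]
opening: 0.0213
gripper_force: 25.0
```

```bash
python3 -c "
from h import *
st(); arc(-.57,.4,8,.11)"
```

```text
t 14.67 pos [0.4834 0.1941 0.0796] r 0.1062 phi -0.585 yaw 128.4 (arm+270: 129.8) tilt 0.000 | Ft -0.64 Fr 0.56 Fz 1.51 Mz -0.00 open 0.0213 g 25.0 q1 0.28 q6 -1.96
[[-0.33, 0.44, 0, 0, 0, -2.86], [-0.31, 0.45, 0, 0, 0, -2.86], [-0.29, 0.47, 0, 0, 0, -2.86], [-0.27, 0.48, 0, 0, 0, -2.86], [-0.24, 0.49, 0, 0, 0, -2.86], [-0.22, 0.51, 0, 0, 0, -2.86], [-0.19, 0.52, 0, 0, 0, -2.86], [-0.16, 0.52, 0, 0, 0, -2.86]]
```

```bash
sed -i 's/^A=np.array.*; PSI/A=np.array([.567,.266]); PSI/' h.py; python3 -c "
from h import *
st(); arc(-.6,.4,8,.1095); arc(-.2,.4,8,.1095);arc(.2,.4,8,.1095)"
```

```text
t 14.67 pos [0.4834 0.1941 0.0796] r 0.1103 phi -0.601 yaw 128.4 (arm+270: 130.7) tilt 0.000 | Ft -0.64 Fr 0.57 Fz 1.51 Mz -0.00 open 0.0213 g 25.0 q1 0.28 q6 -1.96
[[-0.35, 0.42, 0, 0, 0, -2.86], [-0.32, 0.44, 0, 0, 0, -2.86], [-0.3, 0.46, 0, 0, 0, -2.86], [-0.28, 0.47, 0, 0, 0, -2.86], [-0.25, 0.48, 0, 0, 0, -2.86], [-0.23, 0.5, 0, 0, 0, -2.86], [-0.21, 0.51, 0, 0, 0, -2.86], [-0.18, 0.52, 0, 0, 0, -2.86]]
[[-0.15, 0.53, 0, 0, 0, -2.86], [-0.13, 0.53, 0, 0, 0, -2.86], [-0.1, 0.54, 0, 0, 0, -2.86], [-0.07, 0.54, 0, 0, 0, -2.86], [-0.05, 0.55, 0, 0, 0, -2.86], [-0.02, 0.55, 0, 0, 0, -2.86], [0.01, 0.55, 0, 0, 0, -2.86], [0.04, 0.55, 0, 0, 0, -2.86]]
[[0.06, 0.54, 0, 0, 0, -2.86], [0.09, 0.54, 0, 0, 0, -2.86], [0.12, 0.53, 0, 0, 0, -2.86], [0.14, 0.53, 0, 0, 0, -2.86], [0.17, 0.52, 0, 0, 0, -2.86], [0.2, 0.51, 0, 0, 0, -2.86], [0.22, 0.5, 0, 0, 0, -2.86], [0.25, 0.49, 0, 0, 0, -2.86]]
```

arm_command([
  [[-0.35, 0.42, 0, 0, 0, -2.86], [-0.32, 0.44, 0, 0, 0, -2.86], [-0.3, 0.46, 0, 0, 0, -2.86], [-0.28, 0.47, 0, 0, 0, -2.86]],
])

```text
t: 15.0
tool_pos: [0.4713, 0.2107, 0.0797]
orientation: [-0.727, 3.056, -0.004]
force: [1.8, -7.8, 1.1]
opening: 0.0211
gripper_force: 25.0
```

```bash
python3 -c "
from h import *
st()"
```

```text
t 15.00 pos [0.4713 0.2107 0.0797] r 0.1105 phi -0.415 yaw 116.8 (arm+270: 120.0) tilt 0.003 | Ft -7.64 Fr 2.31 Fz 1.12 Mz 0.15 open 0.0211 g 25.0 q1 0.32 q6 -1.71
```

arm_command([
  [[-0.25, 0.48, 0, 0, 0, -2.86], [-0.23, 0.5, 0, 0, 0, -2.86], [-0.21, 0.51, 0, 0, 0, -2.86], [-0.18, 0.52, 0, 0, 0, -2.86]],
])

```text
t: 15.33
tool_pos: [0.462, 0.2305, 0.0794]
orientation: [0.419, -3.112, 0.005]
force: [-0.1, -8.9, 2.4]
opening: 0.0215
gripper_force: 25.0
```

```bash
python3 - <<'E'
from h import *
st(); t=eyes.read_camera('top'); cv2.imwrite('pics/t6.png',t); st()
# intensity profile along clamp -y direction through blank (averaged across), on plane z~.03
import numpy as np
def prof(f):
    im=cv2.imread(f).astype(float); ey=np.array([np.sin(.11),-np.cos(.11)]); ex=np.array([np.cos(.11),np.sin(.11)])
    out=[]
    for s in np.arange(.070,.150,.002):
        v=[]
        for w in np.arange(-.025,.03,.005):
            q=proj('top',[*(A+ey*s+ex*w),.034]); v.append(cv2.getRectSubPix(im.astype(np.float32),(1,1),tuple(map(float,q)))[0,0])
        out.append(np.mean(v,0))
    return np.arange(.070,.150,.002),np.array(out)
for f in('pics/top0.png','pics/t4.png','pics/t6.png'):
    s,o=prof(f); print(f); print(' '.join('%d:%d/%d'%(a*1000,r[2],r[0]) for a,r in zip(s,o)))
E
```

```text
t 15.33 pos [0.462  0.2305 0.0794] r 0.1109 phi -0.217 yaw 105.3 (arm+270: 108.7) tilt 0.003 | Ft -8.39 Fr 2.99 Fz 2.38 Mz 0.14 open 0.0215 g 25.0 q1 0.37 q6 -1.47
t 15.38 pos [0.4617 0.2314 0.0794] r 0.1109 phi -0.209 yaw 105.1 (arm+270: 108.2) tilt 0.003 | Ft -6.16 Fr 3.21 Fz 2.44 Mz -0.00 open 0.0217 g 25.0 q1 0.37 q6 -1.47
pics/top0.png
70:164/156 72:161/153 74:152/145 76:135/127 78:115/106 80:95/85 82:85/74 84:89/78 86:109/93 88:139/109 90:173/121 92:205/130 94:225/135 96:234/140 98:237/145 100:239/148 102:239/148 104:239/149 106:239/150 108:240/152 110:241/153 112:241/154 114:242/155 116:242/154 118:242/155 120:243/155 122:243/156 124:243/155 126:240/152 128:232/147 130:215/143 132:190/141 134:170/143 136:159/146 138:151/143 140:141/134 142:129/122 144:124/116 146:129/121 148:141/133
pics/t4.png
70:150/139 72:146/137 74:146/139 76:152/144 78:156/148 80:158/151 82:160/153 84:160/153 86:156/149 88:145/138 90:128/120 92:111/99 94:111/85 96:135/86 98:174/101 100:208/117 102:227/131 104:234/139 106:236/142 108:237/144 110:237/145 112:237/146 114:238/147 116:238/148 118:239/149 120:240/151 122:240/151 124:241/151 126:241/151 128:241/152 130:241/152 132:240/150 134:235/146 136:221/139 138:194/132 140:160/122 142:134/114 144:122/111 146:126/118 148:138/130
pics/t6.png
70:163/150 72:154/142 74:146/136 76:145/136 78:149/141 80:154/147 82:157/151 84:160/153 86:162/154 88:160/153 90:154/147 92:141/134 94:122/115 96:108/94 98:118/85 100:148/90 102:188/107 104:216/123 106:231/135 108:235/140 110:237/144 112:237/146 114:237/147 116:238/148 118:239/149 120:239/151 122:240/151 124:240/151 126:241/152 128:241/153 130:242/153 132:242/154 134:242/153 136:240/149 138:231/139 140:209/125 142:172/112 144:141/108 146:132/116 148:139/130
```

arm_command([
  [[-0.15, 0.53, 0, 0, 0, -2.86], [-0.13, 0.53, 0, 0, 0, -2.86]],
])

```text
t: 15.55
tool_pos: [0.4589, 0.2409, 0.0793]
orientation: [0.263, -3.129, 0.005]
force: [-2.6, -8.7, 3.3]
opening: 0.0216
gripper_force: 25.0
```

arm_command([
  [[-0.06, 0.27, 0, 0, 0, -1.43]],
])

```text
t: 15.63
tool_pos: [0.4582, 0.244, 0.0793]
orientation: [0.224, -3.132, 0.005]
force: [-2.9, -8.6, 4.2]
opening: 0.0215
gripper_force: 25.0
```

arm_command([
  [[-0.05, 0.27, 0, 0, 0, -1.43]],
])

```text
t: 15.72
tool_pos: [0.4577, 0.2464, 0.0792]
orientation: [0.187, -3.134, 0.005]
force: [-1.5, -8.8, 3.3]
opening: 0.0214
gripper_force: 25.0
```

```bash
cat >> h.py <<'E'
def tq():
    s=st(); d=s['tool_pos'][:2]-A; F=s['force']; print('T %.3f'%(d[0]*F[1]-d[1]*F[0]+s['wrist_torque'][2]))
E
python3 -c "
from h import *
tq(); arc(-.05,.25,10,.1095)"
```

```text
t 15.72 pos [0.4577 0.2464 0.0792] r 0.1110 phi -0.068 yaw 96.8 (arm+270: 100.2) tilt 0.004 | Ft -8.40 Fr 3.01 Fz 3.27 Mz 0.09 open 0.0214 g 25.0 q1 0.40 q6 -1.29
T 1.022
[[-0.04, 0.27, 0, 0, 0, -1.43], [-0.03, 0.27, 0, 0, 0, -1.43], [-0.03, 0.27, 0, 0, 0, -1.43], [-0.02, 0.27, 0, 0, 0, -1.43], [-0.01, 0.27, 0, 0, 0, -1.43], [-0.01, 0.27, 0, 0, 0, -1.43], [0.0, 0.27, 0, 0, 0, -1.43], [0.01, 0.27, 0, 0, 0, -1.43], [0.01, 0.27, 0, 0, 0, -1.43], [0.02, 0.27, 0, 0, 0, -1.43]]
```

arm_command([
  [[-0.05, 0.27, 0.02, 0, 0, -1.43]],
])

```text
t: 15.8
tool_pos: [0.4573, 0.2491, 0.0794]
orientation: [0.148, -3.137, 0.005]
force: [-1.7, -7.8, 2.6]
opening: 0.0217
gripper_force: 25.0
```

arm_command([
  [[-0.04, 0.27, 0.02, 0, 0, -1.43]],
])

```text
t: 15.88
tool_pos: [0.457, 0.2517, 0.0795]
orientation: [0.109, -3.138, 0.006]
force: [-1.0, -8.5, 0.5]
opening: 0.0219
gripper_force: 25.0
```

arm_command([
  [[-0.04, 0.27, 0.02, 0, 0, -1.43]],
])

```text
t: 15.97
tool_pos: [0.4568, 0.2544, 0.0797]
orientation: [0.069, -3.14, 0.005]
force: [0.2, -8.0, 0.3]
opening: 0.0216
gripper_force: 25.0
```

```bash
python3 -c "
from h import *
tq()"
```

```text
t 15.97 pos [0.4568 0.2544 0.0797] r 0.1108 phi 0.004 yaw 92.5 (arm+270: 96.0) tilt 0.004 | Ft -7.94 Fr 0.62 Fz 0.31 Mz 0.05 open 0.0216 g 25.0 q1 0.41 q6 -1.20
T 0.931
```

arm_command([
  [[-0.02, 0.27, 0, 0, 0, -1.43]],
])

```text
t: 16.05
tool_pos: [0.4565, 0.2571, 0.0796]
orientation: [0.03, -3.14, 0.006]
force: [0.9, -8.1, 0.5]
opening: 0.0217
gripper_force: 25.0
```

arm_command([
  [[-0.01, 0.27, 0, 0, 0, -1.43]],
])

```text
t: 16.13
tool_pos: [0.4563, 0.2598, 0.0796]
orientation: [-0.009, -3.14, 0.006]
force: [-1.2, -7.9, 0.9]
opening: 0.0214
gripper_force: 25.0
```

arm_command([
  [[-0.01, 0.27, 0, 0, 0, -1.43]],
])

```text
t: 16.22
tool_pos: [0.4562, 0.2625, 0.0796]
orientation: [-0.048, -3.14, 0.006]
force: [-0.8, -8.7, 0.4]
opening: 0.0217
gripper_force: 25.0
```

```bash
python3 - <<'E'
from h import *
tq(); t=eyes.read_camera('top'); cv2.imwrite('pics/t7.png',t); im=t.astype(np.float32)
ey=np.array([np.sin(.11),-np.cos(.11)]); ex=np.array([np.cos(.11),np.sin(.11)])
for n,im in(('t6',cv2.imread('pics/t6.png').astype(np.float32)),('t7',im)):
  o=[(s,np.mean([cv2.getRectSubPix(im,(1,1),tuple(map(float,proj('top',[*(A+ey*s+ex*w),.034]))))[0,0] for w in np.arange(-.025,.03,.005)],0)) for s in np.arange(.084,.16,.002)]
  print(n,' '.join('%d:%d/%d'%(a*1000,r[2],r[0]) for a,r in o))
E
```

```text
t 16.22 pos [0.4562 0.2625 0.0796] r 0.1109 phi 0.077 yaw 88.2 (arm+270: 91.8) tilt 0.004 | Ft -8.64 Fr 1.03 Fz 0.36 Mz 0.03 open 0.0217 g 25.0 q1 0.43 q6 -1.11
T 0.984
t6 84:160/153 86:162/154 88:160/153 90:154/147 92:141/134 94:122/115 96:108/94 98:118/85 100:148/90 102:188/107 104:216/123 106:231/135 108:235/140 110:237/144 112:237/146 114:237/147 116:238/148 118:239/149 120:239/151 122:240/151 124:240/151 126:241/152 128:241/153 130:242/153 132:242/154 134:242/153 136:240/149 138:231/139 140:209/125 142:172/112 144:141/108 146:132/116 148:139/130 150:150/142 152:158/151 154:163/155 156:165/156 158:163/155
t7 84:154/147 86:158/151 88:160/153 90:161/154 92:159/152 94:152/146 96:138/132 98:120/111 100:109/92 102:120/85 104:153/93 106:193/109 108:219/124 110:231/136 112:235/142 114:236/144 116:237/145 118:237/146 120:238/147 122:239/149 124:239/150 126:240/151 128:240/151 130:241/151 132:241/152 134:241/153 136:242/153 138:241/150 140:238/145 142:226/136 144:203/128 146:174/128 148:157/134 150:153/143 152:157/149 154:162/154 156:164/156 158:162/154
```

arm_command([
  [[0, 0.22, 0, 0, 0, -1.15]],
])

```text
t: 16.35
tool_pos: [0.4561, 0.2645, 0.0795]
orientation: [-0.078, -3.139, 0.006]
force: [-1.0, -8.7, 1.2]
opening: 0.0216
gripper_force: 25.0
```

arm_command([
  [[0, 0.22, 0, 0, 0, -1.15]],
])

```text
t: 16.43
tool_pos: [0.4562, 0.2668, 0.0795]
orientation: [-0.111, -3.138, 0.006]
force: [-0.4, -8.6, 0.9]
opening: 0.0218
gripper_force: 25.0
```

arm_command([
  [[0.01, 0.22, 0, 0, 0, -1.15]],
])

```text
t: 16.52
tool_pos: [0.4562, 0.269, 0.0795]
orientation: [-0.143, -3.137, 0.006]
force: [-0.9, -8.5, 0.8]
opening: 0.0214
gripper_force: 25.0
```

```bash
python3 -c "
from h import *
tq()"
```

```text
t 16.52 pos [0.4562 0.269  0.0795] r 0.1109 phi 0.136 yaw 84.8 (arm+270: 88.5) tilt 0.004 | Ft -8.50 Fr 0.65 Fz 0.81 Mz 0.00 open 0.0214 g 25.0 q1 0.44 q6 -1.04
T 0.946
```

arm_command([
  [[0.01, 0.22, 0, 0, 0, -1.15]],
])

```text
t: 16.6
tool_pos: [0.4563, 0.2712, 0.0795]
orientation: [-0.174, -3.135, 0.006]
force: [-1.0, -7.7, 1.2]
opening: 0.0213
gripper_force: 25.0
```

arm_command([
  [[0.02, 0.22, 0, 0, 0, -1.15]],
])

```text
t: 16.68
tool_pos: [0.4564, 0.2734, 0.0794]
orientation: [-0.206, -3.133, 0.006]
force: [-2.4, -8.3, 1.6]
opening: 0.0219
gripper_force: 25.0
```

arm_command([
  [[0.03, 0.22, 0, 0, 0, -1.15]],
])

```text
t: 16.77
tool_pos: [0.4566, 0.2756, 0.0794]
orientation: [-0.237, -3.131, 0.006]
force: [-1.8, -8.8, 0.9]
opening: 0.0215
gripper_force: 25.0
```

```bash
python3 -c "
from h import *
tq()"
```

```text
t 16.77 pos [0.4566 0.2756 0.0794] r 0.1108 phi 0.196 yaw 81.3 (arm+270: 85.0) tilt 0.004 | Ft -8.97 Fr 1.06 Fz 0.89 Mz 0.00 open 0.0215 g 25.0 q1 0.45 q6 -0.97
T 0.999
```

arm_command([
  [[0.04, 0.22, 0, 0, 0, -1.15]],
])

```text
t: 16.85
tool_pos: [0.4569, 0.2778, 0.0794]
orientation: [-0.268, -3.128, 0.006]
force: [-2.7, -7.6, 1.7]
opening: 0.0217
gripper_force: 25.0
```

arm_command([
  [[0.04, 0.22, 0, 0, 0, -1.15]],
])

```text
t: 16.93
tool_pos: [0.4571, 0.28, 0.0793]
orientation: [-0.3, -3.125, 0.006]
force: [-3.6, -8.6, 2.8]
opening: 0.022
gripper_force: 25.0
```

arm_command([
  [[0.05, 0.22, 0, 0, 0, -1.15]],
])

```text
t: 17.02
tool_pos: [0.4575, 0.2822, 0.0793]
orientation: [-0.331, -3.122, 0.007]
force: [-3.6, -8.2, 2.0]
opening: 0.0217
gripper_force: 25.0
```

```bash
python3 - <<'E'
from h import *
tq(); t=eyes.read_camera('top'); cv2.imwrite('pics/t8.png',t); im=t.astype(np.float32)
ey=np.array([np.sin(.11),-np.cos(.11)]); ex=np.array([np.cos(.11),np.sin(.11)])
o=[(s,np.mean([cv2.getRectSubPix(im,(1,1),tuple(map(float,proj('top',[*(A+ey*s+ex*w),.034]))))[0,0] for w in np.arange(-.025,.03,.005)],0)) for s in np.arange(.084,.16,.002)]
print(' '.join('%d:%d/%d'%(a*1000,r[2],r[0]) for a,r in o))
E
```

```text
t 17.02 pos [0.4575 0.2822 0.0793] r 0.1107 phi 0.256 yaw 77.9 (arm+270: 81.6) tilt 0.005 | Ft -8.64 Fr 2.37 Fz 1.99 Mz -0.06 open 0.0217 g 25.0 q1 0.46 q6 -0.90
T 0.898
84:148/141 86:152/145 88:155/148 90:157/151 92:160/153 94:159/152 96:153/146 98:139/133 100:121/114 102:108/93 104:117/84 106:147/90 108:187/106 110:214/121 112:229/134 114:234/140 116:236/143 118:236/144 120:236/144 122:237/145 124:237/147 126:239/149 128:239/150 130:240/150 132:240/150 134:241/151 136:241/152 138:241/151 140:240/149 142:235/145 144:224/140 146:203/138 148:177/139 150:162/144 152:159/149 154:161/153 156:162/155 158:161/153
```

arm_command([
  [[0.03, 0.22, 0.01, 0, 0, -1.15]],
])

```text
t: 17.15
tool_pos: [0.4578, 0.2842, 0.0793]
orientation: [-0.361, -3.118, 0.007]
force: [-1.8, -8.1, 2.7]
opening: 0.0217
gripper_force: 25.0
```

arm_command([
  [[0.04, 0.21, 0.01, 0, 0, -1.15]],
])

```text
t: 17.23
tool_pos: [0.4582, 0.2864, 0.0794]
orientation: [-0.393, -3.115, 0.007]
force: [-3.2, -8.8, 0.8]
opening: 0.0217
gripper_force: 25.0
```

arm_command([
  [[0.04, 0.21, 0, 0, 0, -1.15]],
])

```text
t: 17.32
tool_pos: [0.4587, 0.2884, 0.0794]
orientation: [-0.425, -3.111, 0.007]
force: [-2.6, -9.5, 1.8]
opening: 0.0217
gripper_force: 25.0
```

```bash
python3 -c "
from h import *
tq()"
```

```text
t 17.32 pos [0.4587 0.2884 0.0794] r 0.1106 phi 0.313 yaw 74.4 (arm+270: 78.3) tilt 0.005 | Ft -9.79 Fr 0.60 Fz 1.77 Mz -0.05 open 0.0217 g 25.0 q1 0.47 q6 -0.83
T 1.029
```

arm_command([
  [[0.05, 0.21, 0, 0, 0, -1.15]],
])

```text
t: 17.4
tool_pos: [0.4591, 0.2904, 0.0793]
orientation: [-0.456, -3.106, 0.008]
force: [-3.4, -10.1, 1.9]
opening: 0.0219
gripper_force: 25.0
```

arm_command([
  [[0.06, 0.2, 0, 0, 0, -1.15]],
])

```text
t: 17.48
tool_pos: [0.4595, 0.2922, 0.0792]
orientation: [-0.487, -3.101, 0.008]
force: [-3.8, -10.1, 2.2]
opening: 0.0216
gripper_force: 25.0
```

```bash
python3 -c "
from h import *
tq()"
```

```text
t 17.48 pos [0.4595 0.2922 0.0792] r 0.1107 phi 0.348 yaw 72.1 (arm+270: 76.3) tilt 0.006 | Ft -10.69 Fr 1.33 Fz 2.15 Mz 0.03 open 0.0216 g 25.0 q1 0.47 q6 -0.78
T 1.209
```

arm_command([
  [[0.06, 0.2, 0, 0, 0, -1.15]],
])

```text
t: 17.57
tool_pos: [0.4599, 0.2941, 0.0792]
orientation: [-0.518, -3.096, 0.009]
force: [-4.7, -10.9, 3.1]
opening: 0.0216
gripper_force: 25.0
```

```bash
python3 -c "
from h import *
tq()"
```

```text
t 17.57 pos [0.4599 0.2941 0.0792] r 0.1107 phi 0.366 yaw 71.0 (arm+270: 75.3) tilt 0.006 | Ft -11.73 Fr 1.78 Fz 3.13 Mz 0.08 open 0.0216 g 25.0 q1 0.48 q6 -0.76
T 1.375
```

arm_command([
  [[0.04, 0.11, 0, 0, 0, -0.6]],
])

```text
t: 17.65
tool_pos: [0.4602, 0.2952, 0.0791]
orientation: [-0.534, -3.093, 0.009]
force: [-4.7, -11.7, 2.6]
opening: 0.0218
gripper_force: 25.0
```

```bash
python3 -c "
from h import *
tq()"
```

```text
t 17.65 pos [0.4602 0.2952 0.0791] r 0.1107 phi 0.376 yaw 70.4 (arm+270: 74.7) tilt 0.007 | Ft -12.55 Fr 1.45 Fz 2.56 Mz 0.10 open 0.0218 g 25.0 q1 0.48 q6 -0.75
T 1.493
```

The torque about the axis is now about 1.4–1.5 N m against about 0.96 free, which is roughly 40 N of clamping. The advance since contact also agrees. I'm easing the load off and releasing.

arm_command([
  [[-0.05, -0.15, 0, 0, 0, 0.8], [-0.05, -0.15, 0, 0, 0, 0.8], [0, 0, 0, 0, 0, 0]],
])

```text
t: 17.9
tool_pos: [0.4597, 0.2928, 0.0794]
orientation: [-0.488, -3.101, 0.006]
force: [-1.9, -6.6, 1.9]
opening: 0.0217
gripper_force: 25.0
```

```bash
python3 -c "
from h import *
tq()"
```

```text
t 17.90 pos [0.4597 0.2928 0.0794] r 0.1106 phi 0.354 yaw 72.1 (arm+270: 76.0) tilt 0.004 | Ft -6.82 Fr 0.25 Fz 1.87 Mz -0.02 open 0.0217 g 25.0 q1 0.47 q6 -0.78
T 0.737
```

arm_command([
  [[0, 0, 0, 0, 0, 0], [0, 0, 0, 0, 0, 0], [0, 0, 0, 0, 0, 0], [0, 0, 0, 0, 0, 0]],
], gripper=0)

```text
t: 18.23
tool_pos: [0.4609, 0.2951, 0.0804]
orientation: [0.489, 3.103, 0.001]
force: [0.2, 0.5, 0.7]
opening: 0.0432
gripper_force: 0.0
```

arm_command([
  [[0, 0, 1, 0, 0, 0], [0, 0, 2, 0, 0, 0], [0, 0, 3, 0, 0, 0], [0, 0, 3, 0, 0, 0], [0, 0, 3, 0, 0, 0], [-2, -3.5, 0, 0, 0, 0], [-2, -3.5, 0, 0, 0, 0], [-2, -3.5, 0, 0, 0, 0], [0, -4, 0, 0, 0, 0], [0, -4, 0, 0, 0, 0], [0, -4, 0, 0, 0, 0], [0, 0, 0, 0, 0, 0]],
])

```text
t: 19.23
tool_pos: [0.4012, 0.0639, 0.2016]
orientation: [0.498, 3.099, -0.003]
force: [-1.0, -0.6, -1.0]
opening: 0.0466
gripper_force: 0.0
```

```bash
python3 - <<'E'
from h import *
st(); t=eyes.read_camera('top'); s=eyes.read_camera('side')
cv2.imwrite('pics/t9.png',t);cv2.imwrite('pics/s9.png',s)
ks=blob(s,(232,148,22,22),60); print(ks)
k=lambda im,u,v,w,h:cv2.resize(im[v:v+h,u:u+w],None,fx=6,fy=6,interpolation=cv2.INTER_CUBIC)
cv2.imwrite('pics/c9.png',np.vstack([k(t,160,155,100,50),k(s,215,148,100,50)]))
for z in(.1,.106):
  # knob circle candidates seen from side
  print(z,onz('side',*ks[0],z))
E
```

```text
t 19.23 pos [0.4012 0.0639 0.2016] r 0.2614 phi -0.774 yaw 71.7 (arm+270: 140.6) tilt 0.003 | Ft 0.40 Fr 1.16 Fz -1.00 Mz -0.03 open 0.0466 g 0.0 q1 0.03 q6 -1.22
(array([241.27136432, 160.06746627]), array([ 7,  7,  6, 11, 51], dtype=int32))
0.1 [0.45894897 0.28873234 0.1       ]
0.106 [0.46043587 0.27219183 0.106     ]
```

View pics/c9.png

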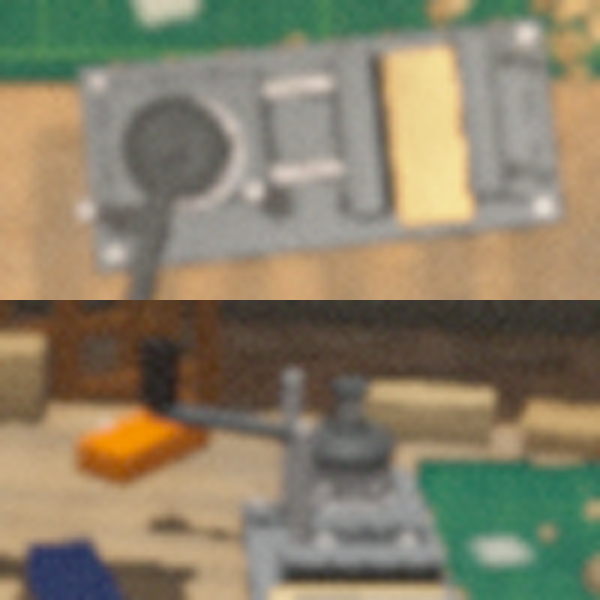

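The crops show the blank flat between the pad (top crop x≈380) and the stop (≈470). The lever is down with the knob at side crop (160,75). Casting the knob's side-view ray to z = 100 mm puts it at y ≈ 0.289, consistent with a seated lever, and the gripper is clear. Handing in.

```bash
python3 -c "
from plant import ticket
print(ticket.close_job())"
```

```text
the job is handed in; nothing more can be done
None
```

I clamped the blank at an estimated 40 N (aim 30–45 N, inferred from lever torque and turn, not measured directly) in two pulls, with the lever seated and the blank flat, and handed the job in at about 19 s; the grip slipped off the knob once during the first lift and was regrasped, and no verdict came back.

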